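# Close the ratchet plate press on a well plate

## Robot

A 6-joint arm with a two-finger parallel gripper is mounted at the origin on the work surface. World frame = base frame: x ahead of the robot, y to its left, z up, the work surface at z = 0. Lengths are in mm, angles in rad, forces in N, time in s.
With the tool pointing down it reaches from about 350 to 875 mm from the base axis. Payload 4.2 kg.
Tool frame: the origin (TCP) lies at the very end of the fingers, on their centre line; the grasp point (between the pads) lies arm.grip_depth behind it (arm.grip_depth is the distance from the TCP to the grasp point, in mm); x points along the fingers, y is the direction in which the jaws open and shut, and the axes are right-handed (so a half turn about x gives the same grasp; the last joint's range is limited). The gripper opens to 85 mm and grips with 20 to 120 N. Pads are 22 mm wide; open, the fingers measure 114 mm over their backs; the gripper's body (76 mm by 85 mm) begins 54 mm behind the grasp point. The pads swing forward as they close: fully open they stand 13 mm farther back than shut.
Start: joints at [1.414, 0.385, 0.008, 0, -1.194, -0.259], TCP at [252.418, 571.738, 231.312] pointing down, gripper open.
Joint ranges: [-3.14, 3.14], [-1.21, 2.06], [-1.07, 1.41], [-3.16, 2.05], [-2.99, -0.16], [-3.1, 3.1]. Speed limits (rad/s): [2.79, 2.79, 3.14, 3.14, 3.14, 3.14].

## Interface

Orientations are given as a unit quaternion [x, y, z, w].
In Python, from bench import arm, get_image, models gives the robot as it stands.
- The arm moves only by the tool arm_command, never from a script. Its argument "rows" is a list of rows, each an object of numbers: "dx", "dy", "dz": the shift along the tool's x, y, z in m; "wx", "wy", "wz": the turn, a rotation vector about the tool's x, y, z in degrees; "gripper": the closure, from -1 (fully open) to 1 (shut). A call has exactly 8 rows; each row is the pose to reach, as a shift and turn from the pose measured when the call began, along the tool's axes at that moment; what a row does not reach only later rows make up. A row lasts 1/10 s, in which the tool goes at most 50 mm and 8.59 degrees, less where a joint would pass 70% of its speed; a pose out of reach is approached as far as the arm can. A call with a gripper value outside its range is refused whole. The fingers move at their own pace and stop on an object; the grip force is fixed at half the most. Time passes only in rows, so rows that repeat a pose let the fingers close, or fill a call up. It gives the time, the measured TCP pose, the force and the opening at its end, in the units of the state.
- arm.read_state(): the state, without advancing time (a new reading comes with each control period).
- get_image(name): name is "side" or "top" or "wrist"; returns a dict with "img" (384x512x3 uint8, red, green, blue), "K" (3x3 intrinsics, pixels), "rvec" (rotation vector, rad) and "tvec" (3), from world to camera coordinates, as OpenCV has them; the wrist camera has in their place "T_tool_cam" (4x4, takes a point from camera to tool coordinates, whose origin is the TCP and whose axes are the tool frame's). Camera axes: x right, y down, z forward; pixel columns grow to the right and rows downward; lengths in mm; the calibration is good to about 2 mm. A picture is of the moment at which its call begins: read the wrist's pose just before it. There is no depth.
- arm.job_done(): hands the job in, once; it reports no verdict.
Trained networks look in the newest picture that a camera, given by its name, has taken for a name from the list of things; names that differ only in an ending like _2 or _b are one class to them, and where a whole thing is asked for, a point or a joint stands for the part that bears it (a point fixed in the world has none). Each returns a list of dicts, best first, with "conf" (0 to 1); they miss things now and then, are a little off and sometimes report something else, mostly with a low value. They report only what shows in the picture. A call takes as long as a camera call. They do not tell look-alikes from the thing itself.
- models.cut_out(camera, query): "mask" (384x512 bool, what is visible of it) and "extent" ([left, top, right, bottom] in pixels, round what is visible of it).
The state is a dict: "clock": time; "joints": joint angles; "joint_vel": joint speeds; "joint_efforts": joint torques, N m; "position": TCP position; "ee_rot": TCP orientation; "contact_force": force on the tool from outside, world axes, zero at the start; "wrist_torque": the same for the moment, N m; "gripper_width": finger opening in mm.
Only numpy, scipy, OpenCV 4.12 (cv2) and the standard library are available. Lean on these libraries where they do the work, as an engineer would, in place of code of your own. Each camera call takes 0.05 s, during which the arm holds its last target.

## Task

Close the bench press on the well plate in its nest: press the flat tail of the ratchet pawl all the way down so that its hook swings up clear of the teeth (it stays there by itself), then push the raised arm down by its black crossbar, past the teeth, until the pad rests on the plate. Only press and push: do not force the arm while the pawl is still engaged, do not lift the plate out, and leave everything else on the bench where it stands. Move clear when done.

Things in the scene. Friction and masses are not known exactly. Their poses are not given: they have to be found in the camera images.
- press: Putty-coloured press fixed to the table; base 150 (x) by 315 mm (y, -145 to +170), 20 mm thick. Origin: on the table top straight below the arm's hinge; +y points from hinge to nest and crossbar, the pawl's tail is at -y, z up. Hinge cheeks at y = 0 are 102 mm high; pawl cheeks at y = -70 mm are 142 mm high, 40 mm over both, 22 mm along y. Turned up to 0.3 rad either way.
- hinge_mid (a point): The arm's hinge axis, 85 mm above the table over the press's origin; the hinge axis runs along the press's x.
- press_arm (a joint): Arm angle, rad: 0 = upper stop, arm pointing 0.873 above level along the press's +y; grows as the arm goes down; 0.873 = level, pad flat on the plate. Starts at 0 to 0.07. With the pawl engaged a tooth blocks it at about 0.10. The hinge is stiff: the arm stays where left; pushing it down with the pawl free takes about 4 to 8 N at the crossbar.
- crossbar (a point): Middle of the black crossbar at the arm's end: a round bar 18 mm thick, 110 mm long, along the press's x, 180 mm from the hinge axis; at first 213 to 223 mm above the table, 85 mm when the arm is level. The arm is a bar 20 mm wide, 13 mm thick; 100 mm from the hinge it carries the pad (75 by 50 mm, underside 45 mm below the arm's middle).
- pawl (a joint): Pawl angle, rad: 0 = hook engaged in the teeth (the start); grows as the tail is pressed down; from about 0.15 the hook is clear of the teeth; 0.30 = end stop, tail fully down (14 mm lower). Its pivot is stiff: it takes about 2 to 4 N at the tail and stays where it is left.
- pawl_tail (a point): Middle of the top face of the pawl's tail, a flat dark steel tab 42 mm (press x) by 32 mm (press y), 7 mm thick, at press y = -118 mm and 152 mm above the table at rest, with open air under it. The pawl is a see-saw: pivot 48 mm ahead of this point (towards +y), 134 mm above the table; the hook at its other end rests between the teeth on top of the arm's hub.
- plate: Lidded 24-well plate, white with clear lid, 128 by 86 by 18 mm, lying loose in the nest. Origin: centre of its underside; its long side lies along the press's x.
- nest (a point): Middle of the nest floor, 22 mm above the table, 100 mm from the hinge along the press's +y; nest walls 4 mm thick reach 30 mm above the table. The plate's origin lies here when it is seated.
- jar: Bystander: amber jar with white cap, 56 mm across, 75 mm tall, standing beside the press on its +x side. Origin: centre of underside.
- tip_box: Bystander: grey and white box of pipette tips, 84 by 124 by 56 mm, beside the press on its +x side near the pawl. Origin: centre of underside.
- beaker: Bystander: empty glass beaker, 70 mm across, 85 mm tall, on the press's -x side near the nest. Origin: centre of underside.
- marker: Bystander: white marker with black cap, 13 mm thick, 130 mm long, lying on the press's -x side. Origin: middle of its underside.
- reagent: Bystander: white bottle, 64 mm across, 130 mm tall, to the robot's left. Origin: centre of underside.
- spare_plate: Bystander: a second lidded well plate, 128 by 86 by 18 mm, lying on the table to the robot's right. Origin: centre of underside.
- tube_rack: Bystander: white rack with two rows of capped tubes, 60 by 110 by 44 mm, to the robot's left. Origin: centre of underside.
There are look-alikes about, which are no part of the job. What is shaped like the plate but blue or turquoise is not meant.

How it is judged (in metres and radians):
On the way, in this order (a step that is already met when the one before it is completed fails the run):
1. the pawl's tail is pressed down (pawl joint above 0.22 rad) while the arm is still raised (arm joint below 0.18 rad) (value of joint pawl above 0.22 rad and value of joint press_arm below 0.18 rad), for 0.1 s.
2. the arm is pushed down past its teeth (arm joint above 0.84 rad) (value of joint press_arm above 0.84 rad), for 0.1 s.
At the end, for the whole second after the job is handed in: The arm is down and at rest within 0.033 rad of level (arm joint above 0.84 rad), the pawl is still free (above 0.15 rad), and the plate lies still in its nest (origin within 8 mm of the nest's middle) (value of joint press_arm above 0.84 rad and value of joint pawl above 0.15 rad and distance between plate and nest below 0.008 m and velocity of joint press_arm between -0.05 and 0.05 rad/s and linear speed of plate below 0.02 m/s); the robot touches nothing.
It fails at once if the arm is forced down (above 0.25 rad) with the pawl still engaged (below 0.10 rad) (value of joint press_arm above 0.25 rad and value of joint pawl below 0.1 rad).
It fails at once if the plate is lifted or pushed out of its nest (more than 12 mm) (distance between plate and nest above 0.012 m).
It fails at once if anything else standing on the bench is moved or lifted more than 20 mm (distance of any of jar, tip_box, beaker, marker, reagent, spare_plate, tube_rack from where it was at the start of the episode above 0.02 m).
It also fails if it takes over 43 s, if anything falls off the work surface, if the arm or the gripper's body presses on something with over 40 N, if the wrist force passes 120 N, or if a joint passes its speed limit or range.

## Working session

There is one attempt and no reset: what is moved stays moved. The work goes in short steps, Python scripts to look and compute and a tool call to move; the robot and the scene stay as the last step left them, time stands still between calls to the robot, and variables do not carry over. Pictures are saved under pics/ and viewed, and the job is handed in when it is done.

Besides the shell and the picture viewer there is one more tool, called after "Request:" as name(argument=value, ...) on one line, values as JSON. arm_command: Moves the arm, as the interface text tells. Its arguments: {"type":"object","properties":{"rows":{"type":"array"}},"required":["rows"]}

```bash
mkdir -p pics; ls; python3 - <<'E'
from bench import arm,get_image,models
import cv2
s=arm.read_state(); print({k:s[k] for k in('clock','position','ee_rot','contact_force','gripper_width')}, arm.grip_depth)
for c in('side','top'):
    d=get_image(c); cv2.imwrite(f'pics/{c}0.png',d['img'][:,:,::-1])
    print(c,d['K'],d['rvec'],d['tvec'])
    for q in('press','crossbar','pawl_tail','plate','jar','tip_box','beaker','marker','reagent'):
        print(q,[(round(r['conf'],2),[int(v) for v in r['extent']]) for r in models.cut_out(c,q)])
E
```

```text
pics
{'clock': 0.0, 'position': array([252.21185597, 571.19847722, 230.19608336]), 'ee_rot': array([-0.69173378,  0.14680525,  0.69199164,  0.14525892]), 'contact_force': array([ 0.66481393, -0.12746951,  0.14433319]), 'gripper_width': 85.61979324699873} 18.700000000000003
side [[356.25765037   0.         254.4210569 ]
 [  0.         356.25765037 198.74274041]
 [  0.           0.           1.        ]] [ 2.20403819 -0.56188335  0.23500157] [-482.0515586   243.34856017  957.40551892]
press [(0.67, [224, 130, 287, 249])]
crossbar [(0.93, [228, 132, 257, 193])]
pawl_tail [(0.68, [231, 180, 269, 203]), (0.58, [253, 175, 268, 209])]
plate [(0.82, [152, 198, 190, 232]), (0.66, [229, 181, 269, 197]), (0.6, [251, 261, 306, 312])]
jar [(0.91, [278, 174, 298, 198])]
tip_box [(0.83, [286, 198, 328, 238]), (0.5, [228, 132, 262, 192])]
beaker [(0.58, [197, 173, 221, 198]), (0.2, [228, 179, 271, 200])]
marker []
reagent [(0.57, [173, 135, 196, 168])]
top [[384.19427091   0.         257.51478888]
 [  0.         384.19427091 190.05083283]
 [  0.           0.           1.        ]] [ 2.17883262 -2.20496014  0.10369505] [ -33.76509924  536.9166129  1175.13743412]
press [(0.76, [176, 142, 284, 214])]
crossbar [(0.84, [180, 143, 244, 187])]
pawl_tail [(0.74, [231, 175, 280, 201]), (0.65, [187, 150, 222, 198])]
plate [(0.76, [188, 153, 222, 195]), (0.74, [303, 188, 348, 224]), (0.58, [175, 242, 220, 288])]
jar [(0.63, [216, 122, 235, 146])]
tip_box [(0.43, [373, 168, 406, 214])]
beaker [(0.77, [170, 203, 194, 225]), (0.55, [176, 144, 285, 217]), (0.24, [213, 120, 234, 147])]
marker [(0.64, [182, 144, 246, 189]), (0.51, [220, 216, 255, 227])]
reagent [(0.66, [95, 201, 126, 226])]
```

```bash
python3 - <<'E'
import cv2,numpy as np
a=cv2.imread('pics/side0.png');b=cv2.imread('pics/top0.png')
cv2.imwrite('pics/side0c.png',cv2.resize(a[110:270,130:345],None,fx=3.7,fy=3.7,interpolation=cv2.INTER_CUBIC))
cv2.imwrite('pics/top0c.png',cv2.resize(b[110:240,160:300],None,fx=4.5,fy=4.5,interpolation=cv2.INTER_CUBIC))
E
```

```text
(no output)
```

View pics/top0.png

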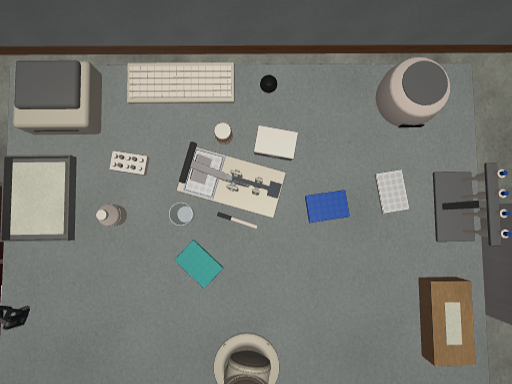

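View pics/side0.png

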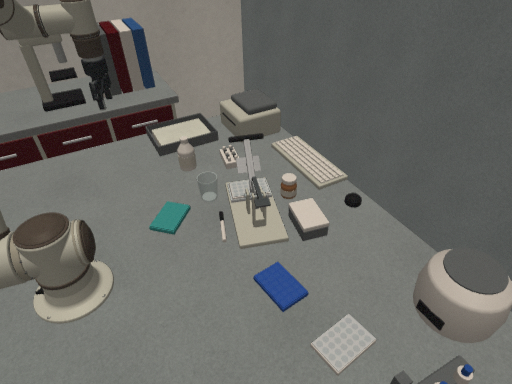

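```bash
sleep 0
```

```text
(no output)
```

View pics/side0c.png

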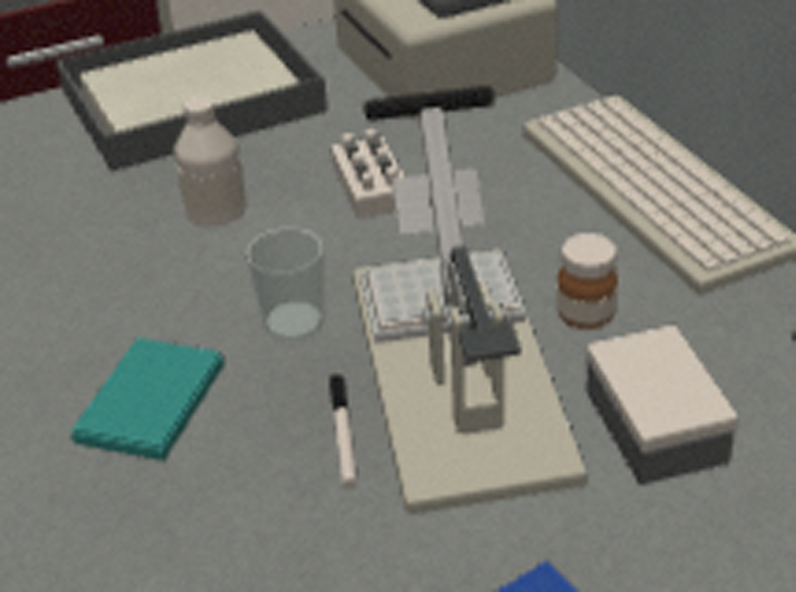

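View pics/top0c.png

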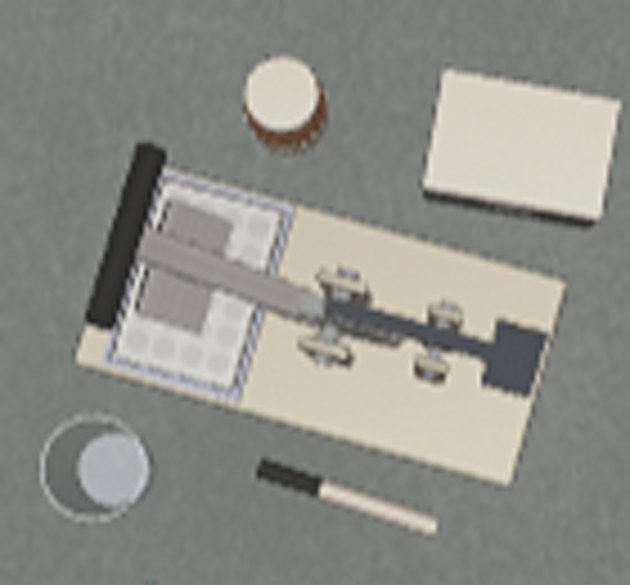

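The press is at top px (176–284, 142–217) and side px (224–287, 130–249). The pawl tail is the dark tab at about top (275,190). The crossbar is the black bar at about top (188,163) and side (246,137). Possible mix-ups:
- **Plate:** the blue plate at top (327,206), the teal one at (199,263), and the white spare at (392,191).
- **Crossbar:** the marker at (237,220).

The plate I want is the one in the nest, at about (203,174). Next I'll fit the press pose to points in both views.

```bash
cat > fit.py <<'E'
import numpy as np,cv2
from scipy.optimize import least_squares
CAM={'side':(np.array([[356.25765,0,254.42106],[0,356.25765,198.74274],[0,0,1]]),np.array([2.20403819,-0.56188335,0.23500157]),np.array([-482.0515586,243.34856017,957.40551892])),
'top':(np.array([[384.19427,0,257.51479],[0,384.19427,190.05083],[0,0,1]]),np.array([2.17883262,-2.20496014,0.10369505]),np.array([-33.76509924,536.9166129,1175.13743412]))}
def proj(c,P):
    K,r,t=CAM[c]; return cv2.projectPoints(np.float64(P).reshape(-1,1,3),r,t,K,None)[0].reshape(-1,2)
def w(p,P):
    c,s=np.cos(p[2]),np.sin(p[2]); P=np.atleast_2d(P)
    return np.c_[p[0]+c*P[:,0]-s*P[:,1],p[1]+s*P[:,0]+c*P[:,1],P[:,2]]
def bar(a,x,r=180): e=0.873-a; return [x,r*np.cos(e),85+r*np.sin(e)]
T=lambda u,v:(160+u/4.5,110+v/4.5); S=lambda u,v:(130+u/3.7,110+v/3.7)
E
cat > f1.py <<'E'
from fit import *
obs=[('top',[75,-145,20],T(565,285)),('top',[-75,-145,20],T(508,483)),('top',[-75,170,20],T(78,358)),
('side',[-75,-145,20],S(408,496)),('side',[75,-145,20],S(585,473)),
('side',[-21,-134,152],S(463,357)),('side',[21,-134,152],S(519,347)),
('top',[21,-134,152],T(547,330)),('top',[-21,-134,152],T(531,397)),('top',[21,-102,152],T(499,318)),('top',[-21,-102,152],T(484,383))]
b=[('top',55,T(151,148)),('top',-55,T(101,323)),('side',-55,S(367,108)),('side',55,S(493,97))]
def res(q):
    r=[proj(c,w(q,P))[0]-o for c,P,o in obs]+[proj(c,w(q,bar(q[3],x)))[0]-o for c,x,o in b]
    return np.ravel(r)
s=least_squares(res,[600,100,0.2,0.03],loss='soft_l1'); q=s.x
print(q.round(3)); print(res(q).reshape(-1,2).round(1).tolist())
for n,P in(('tail',[0,-118,152]),('bar',bar(q[3],0)),('bardown',[0,180,85]),('hinge',[0,0,85])):print(n,w(q,P)[0].round(1))
E
python3 f1.py
```

```text
[ 5.62446e+02  2.84780e+01 -2.97000e-01  3.20000e-02]
[[1.1, -1.2], [0.5, 0.9], [-1.4, 0.2], [-1.4, 1.2], [0.5, -0.4], [0.3, -0.4], [0.2, 0.2], [0.4, 0.4], [-0.2, 0.0], [0.0, -0.2], [-0.8, -0.1], [0.8, -1.3], [-0.6, 0.1], [-0.5, 0.4], [-0.2, -0.6]]
tail [527.9 -84.4 152. ]
bar [597.5 143.2 219.2]
bardown [615.1 200.6  85. ]
hinge [562.4  28.5  85. ]
```

```bash
cat > go.py <<'E'
import sys,numpy as np
from scipy.spatial.transform import Rotation as R
from bench import arm
s=arm.read_state(); M=R.from_quat(s['ee_rot'])
def rel(t): return (M.inv().apply(np.array(t)-s['position'])/1000).round(3)
print('t',round(s['clock'],2),'pos',s['position'].round(1),'F',s['contact_force'].round(1),'g',round(s['gripper_width'],1))
print(M.as_matrix().round(3).tolist(),'j',np.round(s['joints'],2))
# target: x down, y along press +-y (0.293,0.956)
Y=np.array([0.293,0.956,0]);Y/=np.linalg.norm(Y);X=np.array([0,0,-1.])
for sg in(1,-1):
    Tm=np.c_[X,sg*Y,np.cross(X,sg*Y)]
    print('rot',np.degrees((M.inv()*R.from_matrix(Tm)).as_rotvec()).round(1))
a=list(map(float,sys.argv[1:]))
for i in range(0,len(a),3): print(a[i:i+3],'->',rel(a[i:i+3]))
E
python3 go.py 430 250 320 527 -90 200 527 -90 137
```

```text
t 1.0 pos [252.4 571.7 231.3] F [-0.6  0.4  0.5] g 85.8
[[0.0, -0.404, -0.915], [0.0, -0.915, 0.404], [-1.0, -0.0, 0.0]] j [ 1.41  0.38  0.01 -0.   -1.19 -0.26]
rot [173.2   0.   -0. ]
rot [-6.8  0.   0. ]
[430.0, 250.0, 320.0] -> [-0.089  0.223 -0.292]
[527.0, -90.0, 200.0] -> [ 0.031  0.494 -0.518]
[527.0, -90.0, 137.0] -> [ 0.094  0.494 -0.518]
```

Request:
arm_command(rows=[{"dx": -0.04,"dy": 0.02,"dz": -0.02,"gripper": 1},{"dx": -0.08,"dy": 0.05,"dz": -0.055,"gripper": 1},{"dx": -0.1,"dy": 0.08,"dz": -0.09,"wx": -6.8,"gripper": 1},{"dx": -0.1,"dy": 0.115,"dz": -0.125,"wx": -6.8,"gripper": 1},{"dx": -0.1,"dy": 0.15,"dz": -0.16,"wx": -6.8,"gripper": 1},{"dx": -0.1,"dy": 0.185,"dz": -0.195,"wx": -6.8,"gripper": 1},{"dx": -0.1,"dy": 0.22,"dz": -0.23,"wx": -6.8,"gripper": 1},{"dx": -0.1,"dy": 0.25,"dz": -0.265,"wx": -6.8,"gripper": 1}])

```text
validation failed for argument at $.ro...
```

```bash
python3 go.py 527 -90 320 527 -90 200
```

```text
t 1.0 pos [252.4 571.7 231.3] F [-0.6  0.4  0.5] g 85.8
[[0.0, -0.404, -0.915], [0.0, -0.915, 0.404], [-1.0, -0.0, 0.0]] j [ 1.41  0.38  0.01 -0.   -1.19 -0.26]
rot [173.2   0.   -0. ]
rot [-6.8  0.   0. ]
[527.0, -90.0, 320.0] -> [-0.089  0.494 -0.518]
[527.0, -90.0, 200.0] -> [ 0.031  0.494 -0.518]
```

Every row may need all of the keys, so I'll include them all.

Request:
arm_command(rows=[{"dx": -0.04,"dy": 0.02,"dz": -0.02,"wx": 0,"wy": 0,"wz": 0,"gripper": 1},{"dx": -0.08,"dy": 0.05,"dz": -0.055,"wx": 0,"wy": 0,"wz": 0,"gripper": 1},{"dx": -0.1,"dy": 0.08,"dz": -0.09,"wx": -6.8,"wy": 0,"wz": 0,"gripper": 1},{"dx": -0.1,"dy": 0.115,"dz": -0.125,"wx": -6.8,"wy": 0,"wz": 0,"gripper": 1},{"dx": -0.1,"dy": 0.15,"dz": -0.16,"wx": -6.8,"wy": 0,"wz": 0,"gripper": 1},{"dx": -0.1,"dy": 0.185,"dz": -0.195,"wx": -6.8,"wy": 0,"wz": 0,"gripper": 1},{"dx": -0.1,"dy": 0.22,"dz": -0.23,"wx": -6.8,"wy": 0,"wz": 0,"gripper": 1},{"dx": -0.1,"dy": 0.25,"dz": -0.265,"wx": -6.8,"wy": 0,"wz": 0,"gripper": 1}])

```text
clock: 1.8
position: [392.3, 237.5, 331.9]
ee_rot: [0.7, -0.104, -0.699, -0.105]
contact_force: [1.2, -0.1, -0.3]
gripper_width: 0.0
```

```bash
python3 go.py 527 -90 320 527 -90 200
```

```text
t 1.8 pos [392.3 237.5 331.9] F [ 1.2 -0.1 -0.3] g 0.0
[[0.001, -0.292, -0.956], [0.001, -0.956, 0.292], [-1.0, -0.001, -0.001]] j [ 0.9   0.03 -0.2   0.   -1.34  0.37]
rot [-1.799e+02 -1.000e-01 -0.000e+00]
rot [ 0.1 -0.   0.1]
[527.0, -90.0, 320.0] -> [ 0.012  0.274 -0.224]
[527.0, -90.0, 200.0] -> [ 0.132  0.274 -0.224]
```

Request:
arm_command(rows=[{"dx": 0.0,"dy": 0.035,"dz": -0.02,"wx": 0,"wy": 0,"wz": 0,"gripper": 1},{"dx": 0.0,"dy": 0.07,"dz": -0.05,"wx": 0,"wy": 0,"wz": 0,"gripper": 1},{"dx": 0.0,"dy": 0.105,"dz": -0.08,"wx": 0,"wy": 0,"wz": 0,"gripper": 1},{"dx": 0.01,"dy": 0.14,"dz": -0.11,"wx": 0,"wy": 0,"wz": 0,"gripper": 1},{"dx": 0.01,"dy": 0.175,"dz": -0.14,"wx": 0,"wy": 0,"wz": 0,"gripper": 1},{"dx": 0.01,"dy": 0.21,"dz": -0.17,"wx": 0,"wy": 0,"wz": 0,"gripper": 1},{"dx": 0.01,"dy": 0.245,"dz": -0.2,"wx": 0,"wy": 0,"wz": 0,"gripper": 1},{"dx": 0.03,"dy": 0.274,"dz": -0.224,"wx": 0,"wy": 0,"wz": 0,"gripper": 1}])

```text
clock: 2.6
position: [528.7, -92.4, 304.2]
ee_rot: [0.702, -0.104, -0.697, -0.105]
contact_force: [0.2, 1.2, -0.4]
gripper_width: 0.2
```

Request:
arm_command(rows=[{"dx": 0.02,"dy": 0,"dz": 0,"wx": 0,"wy": 0,"wz": 0,"gripper": 1},{"dx": 0.05,"dy": 0,"dz": 0,"wx": 0,"wy": 0,"wz": 0,"gripper": 1},{"dx": 0.08,"dy": 0,"dz": 0,"wx": 0,"wy": 0,"wz": 0,"gripper": 1},{"dx": 0.1,"dy": 0,"dz": 0,"wx": 0,"wy": 0,"wz": 0,"gripper": 1},{"dx": 0.1,"dy": 0,"dz": 0,"wx": 0,"wy": 0,"wz": 0,"gripper": 1},{"dx": 0.1,"dy": 0,"dz": 0,"wx": 0,"wy": 0,"wz": 0,"gripper": 1},{"dx": 0.1,"dy": 0,"dz": 0,"wx": 0,"wy": 0,"wz": 0,"gripper": 1},{"dx": 0.1,"dy": 0,"dz": 0,"wx": 0,"wy": 0,"wz": 0,"gripper": 1}])

```text
clock: 3.4
position: [530.3, -92.3, 205.8]
ee_rot: [0.703, -0.104, -0.696, -0.105]
contact_force: [-1.0, 0.5, 0.5]
gripper_width: 0.1
```

```bash
python3 go.py 527 -88 160 527 -88 137; python3 - <<'E'
from bench import arm,get_image
import cv2,numpy as np
im=[]
a=get_image('side')['img'][110:270,180:345];b=get_image('top')['img'][110:250,160:300]
c=get_image('wrist');print(c['K'].round(1).tolist(),c['T_tool_cam'].round(3).tolist())
cv2.imwrite('pics/w1.png',c['img'][:,:,::-1])
a=cv2.resize(a,(400,388),interpolation=2);b=cv2.resize(b,(388,388),interpolation=2)
cv2.imwrite('pics/st1.png',np.hstack([a,b])[:,:,::-1])
E
```

```text
t 3.4 pos [530.3 -92.3 205.8] F [-1.   0.5  0.5] g 0.1
[[0.011, -0.292, -0.956], [0.001, -0.956, 0.292], [-1.0, -0.004, -0.01]] j [ 0.13  0.25 -0.25  0.   -1.05  1.14]
rot [-180.    -0.3   -0.9]
rot [ 0.  -0.6  0.2]
[527.0, -88.0, 160.0] -> [ 0.046 -0.003  0.005]
[527.0, -88.0, 137.0] -> [ 0.069 -0.003  0.005]
[[280.5, 0.0, 254.0], [0.0, 280.5, 194.5], [0.0, 0.0, 1.0]] [[0.001, -0.312, 0.95, -143.738], [1.0, 0.001, -0.0, 0.795], [-0.0, 0.95, 0.312, -80.031], [0.0, 0.0, 0.0, 1.0]]
```

View pics/st1.png

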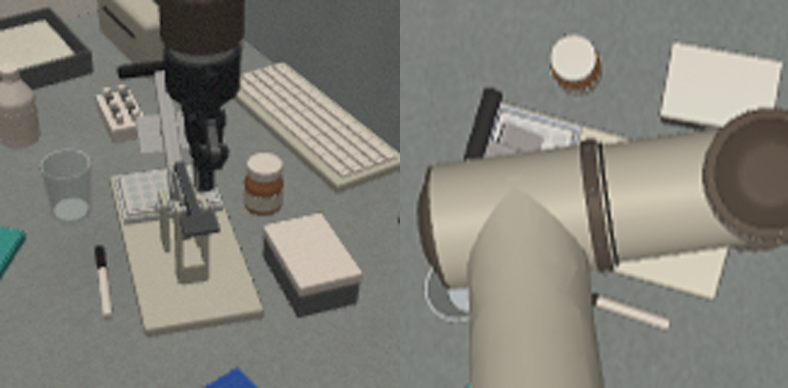

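View pics/w1.png

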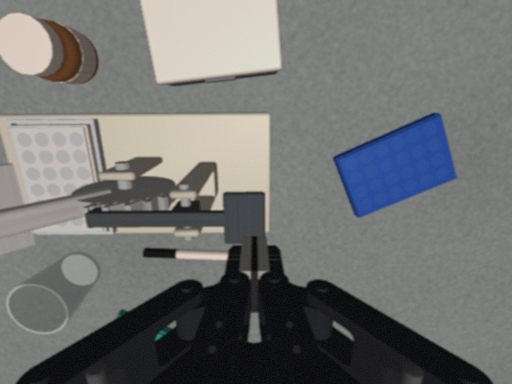

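```bash
cat > wr.py <<'E'
import numpy as np
from scipy.spatial.transform import Rotation as R
K=np.array([[280.5,0,254],[0,280.5,194.5],[0,0,1]])
T=np.array([[0.001,-0.312,0.95,-143.738],[1,0.001,0,0.795],[0,0.95,0.312,-80.031],[0,0,0,1]])
def back(s,u,v,z):
    M=R.from_quat(s['ee_rot']);d=M.apply(T[:3,:3]@np.linalg.inv(K)@[u,v,1]);o=M.apply(T[:3,3])+s['position']
    return o+d*(z-o[2])/d[2]
E
python3 - <<'E'
from wr import *
from bench import arm
s=arm.read_state()
for u,v in((225,192),(264,192),(265,243),(226,243),(245,217)): print(back(s,u,v,152).round(1))
print('base',back(s,270,114,20).round(1))
E
python3 -c "
from fit import *
q=[562.4,28.5,-.297]
print(w(q,[[21,-102,152],[21,-134,152],[-21,-134,152],[-21,-102,152],[0,-118,152],[75,-145,20]]).round(1))"
```

```text
[552.9 -77.6 152. ]
[ 544.5 -105.1  152. ]
[504.2 -94.1 152. ]
[513.1 -64.9 152. ]
[529.6 -85.8 152. ]
base [ 590.7 -129.9   20. ]
[[ 552.6  -75.2  152. ]
 [ 543.3 -105.8  152. ]
 [ 503.1  -93.5  152. ]
 [ 512.5  -62.9  152. ]
 [ 527.9  -84.3  152. ]
 [ 591.7 -132.1   20. ]]
```

Request:
arm_command(rows=[{"dx": 0.025,"dy": -0.003,"dz": 0.003,"wx": 0,"wy": -0.6,"wz": 0,"gripper": 1},{"dx": 0.04,"dy": -0.003,"dz": 0.003,"wx": 0,"wy": -0.6,"wz": 0,"gripper": 1},{"dx": 0.047,"dy": -0.003,"dz": 0.003,"wx": 0,"wy": -0.6,"wz": 0,"gripper": 1},{"dx": 0.052,"dy": -0.003,"dz": 0.003,"wx": 0,"wy": -0.6,"wz": 0,"gripper": 1},{"dx": 0.056,"dy": -0.003,"dz": 0.003,"wx": 0,"wy": -0.6,"wz": 0,"gripper": 1},{"dx": 0.059,"dy": -0.003,"dz": 0.003,"wx": 0,"wy": -0.6,"wz": 0,"gripper": 1},{"dx": 0.062,"dy": -0.003,"dz": 0.003,"wx": 0,"wy": -0.6,"wz": 0,"gripper": 1},{"dx": 0.064,"dy": -0.003,"dz": 0.003,"wx": 0,"wy": -0.6,"wz": 0,"gripper": 1}])

```text
clock: 4.35
position: [528.7, -88.9, 141.5]
ee_rot: [-0.699, 0.103, 0.699, 0.106]
contact_force: [-0.8, -3.9, 1.5]
gripper_width: 0.2
```

Request:
arm_command(rows=[{"dx": 0.001,"dy": 0,"dz": 0,"wx": 0,"wy": 0,"wz": 0,"gripper": 1},{"dx": 0.002,"dy": 0,"dz": 0,"wx": 0,"wy": 0,"wz": 0,"gripper": 1},{"dx": 0.003,"dy": 0,"dz": 0,"wx": 0,"wy": 0,"wz": 0,"gripper": 1},{"dx": 0.004,"dy": 0,"dz": 0,"wx": 0,"wy": 0,"wz": 0,"gripper": 1},{"dx": 0.004,"dy": 0,"dz": 0,"wx": 0,"wy": 0,"wz": 0,"gripper": 1},{"dx": 0.004,"dy": 0,"dz": 0,"wx": 0,"wy": 0,"wz": 0,"gripper": 1},{"dx": 0.004,"dy": 0,"dz": 0,"wx": 0,"wy": 0,"wz": 0,"gripper": 1},{"dx": 0.004,"dy": 0,"dz": 0,"wx": 0,"wy": 0,"wz": 0,"gripper": 1}])

```text
clock: 5.15
position: [528.8, -89.1, 138.0]
ee_rot: [0.699, -0.103, -0.699, -0.105]
contact_force: [-2.8, -3.3, 5.4]
gripper_width: 0.0
```

```bash
python3 - <<'E'
from bench import arm,get_image
import cv2,numpy as np
a=get_image('side')['img'][130:260,200:310];c=get_image('wrist')['img']
cv2.imwrite('pics/s2.png',np.hstack([cv2.resize(a,(325,384),interpolation=2),c[:, :450]])[:,:,::-1])
E
```

```text
(no output)
```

View pics/s2.png

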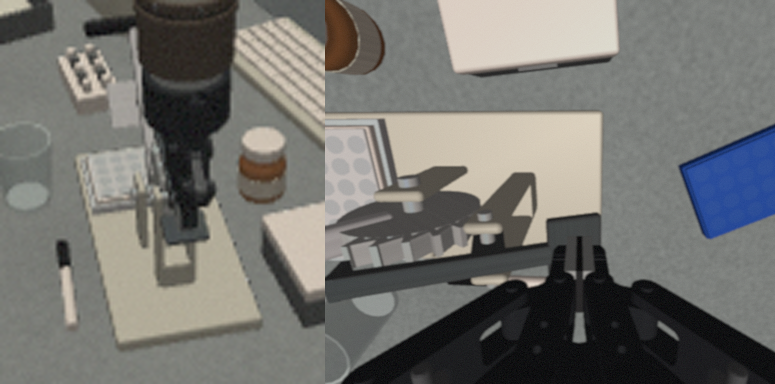

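The wrist view (right half) shows the hook raised off the teeth and the fingers on the tail at about (575,235). I'll press a little further to find the end stop.

Request:
arm_command(rows=[{"dx": 0.001,"dy": 0,"dz": 0,"wx": 0,"wy": 0,"wz": 0,"gripper": 1},{"dx": 0.002,"dy": 0,"dz": 0,"wx": 0,"wy": 0,"wz": 0,"gripper": 1},{"dx": 0.003,"dy": 0,"dz": 0,"wx": 0,"wy": 0,"wz": 0,"gripper": 1},{"dx": 0.003,"dy": 0,"dz": 0,"wx": 0,"wy": 0,"wz": 0,"gripper": 1},{"dx": 0.003,"dy": 0,"dz": 0,"wx": 0,"wy": 0,"wz": 0,"gripper": 1},{"dx": 0.003,"dy": 0,"dz": 0,"wx": 0,"wy": 0,"wz": 0,"gripper": 1},{"dx": 0.003,"dy": 0,"dz": 0,"wx": 0,"wy": 0,"wz": 0,"gripper": 1},{"dx": 0.003,"dy": 0,"dz": 0,"wx": 0,"wy": 0,"wz": 0,"gripper": 1}])

```text
clock: 6.05
position: [529.0, -89.2, 137.4]
ee_rot: [0.7, -0.103, -0.699, -0.105]
contact_force: [-5.1, -2.3, 14.9]
gripper_width: 0.1
```

That's the end stop: 15 N at z=137. Now lift.

Request:
arm_command(rows=[{"dx": -0.01,"dy": 0,"dz": 0,"wx": 0,"wy": 0,"wz": 0,"gripper": 1},{"dx": -0.03,"dy": 0,"dz": 0,"wx": 0,"wy": 0,"wz": 0,"gripper": 1},{"dx": -0.06,"dy": 0,"dz": 0,"wx": 0,"wy": 0,"wz": 0,"gripper": 1},{"dx": -0.09,"dy": 0,"dz": 0,"wx": 0,"wy": 0,"wz": 0,"gripper": 1},{"dx": -0.12,"dy": 0,"dz": 0,"wx": 0,"wy": 0,"wz": 0,"gripper": 1},{"dx": -0.15,"dy": 0,"dz": 0,"wx": 0,"wy": 0,"wz": 0,"gripper": 1},{"dx": -0.165,"dy": 0,"dz": 0,"wx": 0,"wy": 0,"wz": 0,"gripper": 1},{"dx": -0.165,"dy": 0,"dz": 0,"wx": 0,"wy": 0,"wz": 0,"gripper": 1}])

```text
clock: 6.85
position: [530.1, -88.8, 304.8]
ee_rot: [0.702, -0.102, -0.697, -0.106]
contact_force: [0.2, 0.6, 0.1]
gripper_width: 0.1
```

```bash
python3 - <<'E'
from bench import arm,get_image
import cv2,numpy as np
a=get_image('side')['img'][120:260,190:310];c=get_image('wrist')['img']
cv2.imwrite('pics/s3.png',np.hstack([cv2.resize(a,(329,384),interpolation=2),c[:, :450]])[:,:,::-1])
cv2.imwrite('pics/s3b.png',cv2.resize(a,None,fx=4.2,fy=4.2,interpolation=2)[:,:,::-1])
E
python3 go.py 597 143 302 597 143 240
```

```text
t 6.95 pos [528.4 -88.9 301.4] F [-0.2  0.1 -0.9] g -0.1
[[0.001, -0.291, -0.957], [0.003, -0.957, 0.291], [-1.0, -0.004, -0.0]] j [ 0.13  0.19 -0.09 -0.   -1.29  1.14]
rot [-179.9   -0.3   -0. ]
rot [ 0.1 -0.   0.2]
[597.0, 143.0, 302.0] -> [ 0.    -0.242  0.002]
[597.0, 143.0, 240.0] -> [ 0.062 -0.242  0.002]
```

View pics/s3.png

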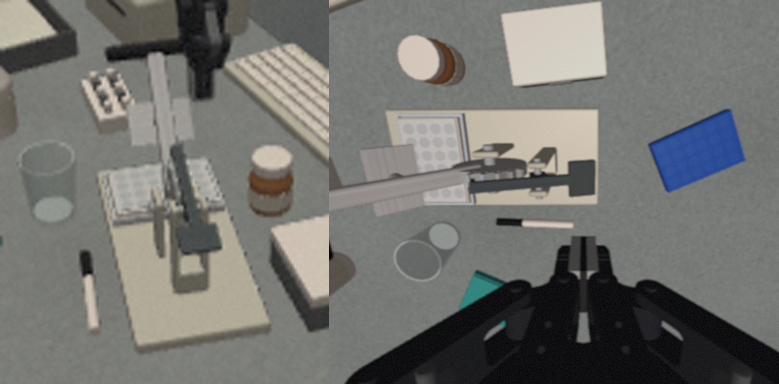

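The pawl stayed tilted. Moving above the crossbar.

Request:
arm_command(rows=[{"dx": 0,"dy": -0.03,"dz": 0,"wx": 0,"wy": 0,"wz": 0,"gripper": 1},{"dx": 0,"dy": -0.065,"dz": 0,"wx": 0,"wy": 0,"wz": 0,"gripper": 1},{"dx": 0,"dy": -0.105,"dz": 0,"wx": 0,"wy": 0,"wz": 0,"gripper": 1},{"dx": 0,"dy": -0.145,"dz": 0,"wx": 0,"wy": 0,"wz": 0,"gripper": 1},{"dx": 0,"dy": -0.185,"dz": 0.002,"wx": 0,"wy": 0,"wz": 0,"gripper": 1},{"dx": 0,"dy": -0.22,"dz": 0.002,"wx": 0,"wy": 0,"wz": 0,"gripper": 1},{"dx": 0.02,"dy": -0.244,"dz": 0.002,"wx": 0,"wy": 0,"wz": 0,"gripper": 1},{"dx": 0.035,"dy": -0.244,"dz": 0.002,"wx": 0,"wy": 0,"wz": 0,"gripper": 1}])

```text
clock: 7.75
position: [597.3, 148.4, 263.4]
ee_rot: [-0.698, 0.102, 0.701, 0.104]
contact_force: [-0.6, -0.4, -0.5]
gripper_width: 0.4
```

```bash
python3 - <<'E'
from bench import arm,get_image
from wr import *
import cv2,numpy as np
s=arm.read_state()
a=get_image('side')['img'][100:240,190:310];c=get_image('wrist')['img']
cv2.imwrite('pics/s4.png',np.hstack([cv2.resize(a,(329,384),interpolation=2),c[:, :450]])[:,:,::-1])
E
python3 go.py 598 145 240
python3 - <<'E'
from fit import *
q=[563,28,-.297]
for a in (0.032,0.1,0.2,0.3,0.4,0.5,0.6,0.7,0.8,0.873):
    p=bar(a,0); print(a,np.round(p,0),w(q,p)[0].round(0))
E
```

```text
t 7.85 pos [595.6 145.8 262.1] F [-0.9 -0.4  0.3] g -0.3
[[-0.008, -0.29, -0.957], [0.0, -0.957, 0.29], [-1.0, 0.002, 0.008]] j [ 0.5   0.35  0.03 -0.   -1.26  0.78]
rot [-179.8    0.2    0.7]
rot [ 0.2  0.4 -0.1]
[598.0, 145.0, 240.0] -> [ 0.022  0.    -0.003]
0.032 [  0. 120. 219.] [598. 143. 219.]
0.1 [  0. 129. 211.] [601. 151. 211.]
0.2 [  0. 141. 197.] [604. 163. 197.]
0.3 [  0. 151. 183.] [607. 173. 183.]
0.4 [  0. 160. 167.] [610. 181. 167.]
0.5 [  0. 168. 151.] [612. 188. 151.]
0.6 [  0. 173. 134.] [614. 194. 134.]
0.7 [  0. 177. 116.] [615. 198. 116.]
0.8 [  0. 180.  98.] [616. 200.  98.]
0.873 [  0. 180.  85.] [616. 200.  85.]
```

View pics/s4.png

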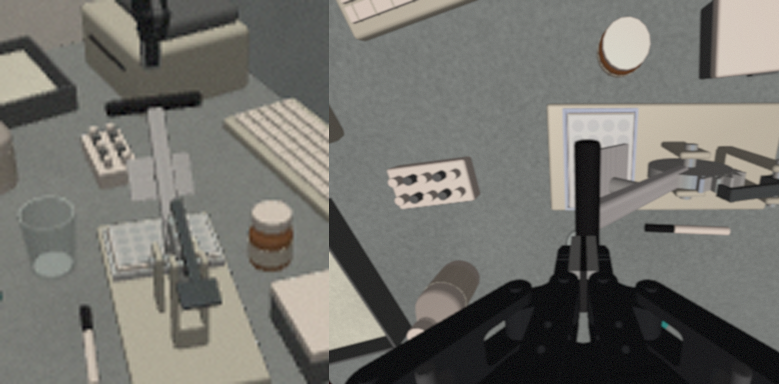

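The fingers are centred over the black bar, at about (587,240) in the joined picture. I'll push down along its arc.

Request:
arm_command(rows=[{"dx": 0.02,"dy": 0,"dz": -0.002,"wx": 0,"wy": 0,"wz": 0,"gripper": 1},{"dx": 0.03,"dy": 0,"dz": -0.003,"wx": 0,"wy": 0,"wz": 0,"gripper": 1},{"dx": 0.036,"dy": -0.003,"dz": -0.003,"wx": 0,"wy": 0,"wz": 0,"gripper": 1},{"dx": 0.042,"dy": -0.009,"dz": -0.003,"wx": 0,"wy": 0,"wz": 0,"gripper": 1},{"dx": 0.049,"dy": -0.015,"dz": -0.003,"wx": 0,"wy": 0,"wz": 0,"gripper": 1},{"dx": 0.056,"dy": -0.021,"dz": -0.003,"wx": 0,"wy": 0,"wz": 0,"gripper": 1},{"dx": 0.063,"dy": -0.026,"dz": -0.003,"wx": 0,"wy": 0,"wz": 0,"gripper": 1},{"dx": 0.063,"dy": -0.026,"dz": -0.003,"wx": 0,"wy": 0,"wz": 0,"gripper": 1}])

```text
clock: 8.65
position: [606.3, 171.2, 199.5]
ee_rot: [-0.697, 0.103, 0.702, 0.104]
contact_force: [-0.1, -0.2, 1.1]
gripper_width: 0.0
```

```bash
python3 - <<'E'
from bench import arm,get_image
import cv2,numpy as np
a=get_image('side')['img'][100:240,190:310];c=get_image('wrist')['img']
cv2.imwrite('pics/s5.png',np.hstack([cv2.resize(a,(329,384),interpolation=2),c[:, :450]])[:,:,::-1])
E
python3 go.py
```

```text
t 8.75 pos [606.1 170.2 199.4] F [ 1.1 -0.1  2. ] g 0.0
[[-0.006, -0.29, -0.957], [0.001, -0.957, 0.29], [-1.0, 0.001, 0.006]] j [ 0.53  0.42 -0.02 -0.   -1.14  0.75]
rot [-1.798e+02  1.000e-01  6.000e-01]
rot [ 0.2  0.4 -0. ]
```

View pics/s5.png

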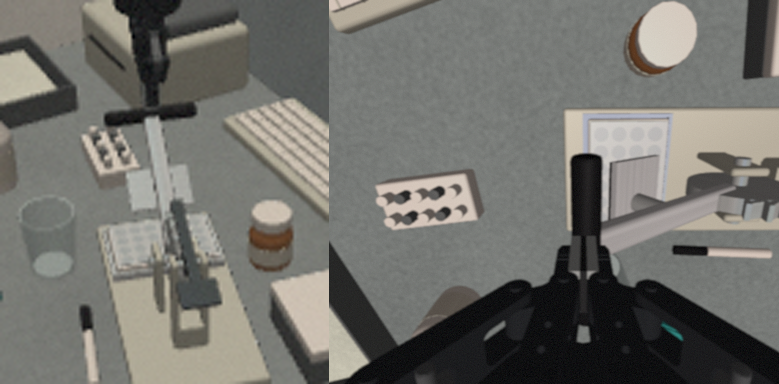

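The bar is tracking and coming down under the fingertips. Continuing.

Request:
arm_command(rows=[{"dx": 0.008,"dy": -0.005,"dz": 0,"wx": 0,"wy": 0,"wz": 0,"gripper": 1},{"dx": 0.016,"dy": -0.01,"dz": 0,"wx": 0,"wy": 0,"wz": 0,"gripper": 1},{"dx": 0.024,"dy": -0.014,"dz": 0,"wx": 0,"wy": 0,"wz": 0,"gripper": 1},{"dx": 0.032,"dy": -0.018,"dz": 0,"wx": 0,"wy": 0,"wz": 0,"gripper": 1},{"dx": 0.04,"dy": -0.022,"dz": 0,"wx": 0,"wy": 0,"wz": 0,"gripper": 1},{"dx": 0.048,"dy": -0.025,"dz": 0,"wx": 0,"wy": 0,"wz": 0,"gripper": 1},{"dx": 0.056,"dy": -0.027,"dz": 0,"wx": 0,"wy": 0,"wz": 0,"gripper": 1},{"dx": 0.064,"dy": -0.029,"dz": 0,"wx": 0,"wy": 0,"wz": 0,"gripper": 1}])

```text
clock: 9.55
position: [615.9, 199.6, 136.8]
ee_rot: [-0.699, 0.102, 0.7, 0.105]
contact_force: [0.9, 3.6, 4.9]
gripper_width: -0.3
```

```bash
python3 - <<'E'
from bench import arm,get_image
import cv2,numpy as np
a=get_image('side')['img'][100:240,190:310];c=get_image('wrist')['img']
cv2.imwrite('pics/s6.png',np.hstack([cv2.resize(a,(329,384),interpolation=2),c[:, :450]])[:,:,::-1])
E
python3 go.py
```

```text
t 9.65 pos [614.8 198.6 135.3] F [0.  0.8 0.3] g 0.3
[[-0.005, -0.29, -0.957], [0.002, -0.957, 0.29], [-1.0, -0.0, 0.005]] j [ 0.56  0.5  -0.06 -0.   -1.02  0.72]
rot [-179.8   -0.     0.5]
rot [0.2 0.3 0. ]
```

View pics/s6.png

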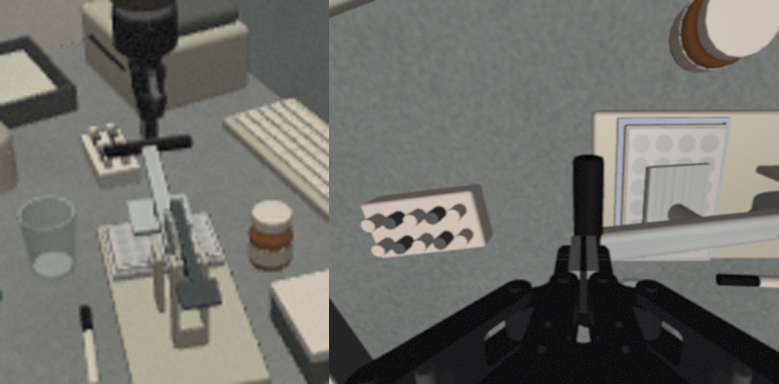

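Request:
arm_command(rows=[{"dx": 0.008,"dy": -0.002,"dz": 0,"wx": 0,"wy": 0,"wz": 0,"gripper": 1},{"dx": 0.016,"dy": -0.004,"dz": 0,"wx": 0,"wy": 0,"wz": 0,"gripper": 1},{"dx": 0.023,"dy": -0.005,"dz": 0,"wx": 0,"wy": 0,"wz": 0,"gripper": 1},{"dx": 0.029,"dy": -0.006,"dz": 0,"wx": 0,"wy": 0,"wz": 0,"gripper": 1},{"dx": 0.034,"dy": -0.006,"dz": 0,"wx": 0,"wy": 0,"wz": 0,"gripper": 1},{"dx": 0.037,"dy": -0.006,"dz": 0,"wx": 0,"wy": 0,"wz": 0,"gripper": 1},{"dx": 0.039,"dy": -0.006,"dz": 0,"wx": 0,"wy": 0,"wz": 0,"gripper": 1},{"dx": 0.04,"dy": -0.006,"dz": 0,"wx": 0,"wy": 0,"wz": 0,"gripper": 1}])

```text
clock: 10.45
position: [616.8, 204.9, 95.4]
ee_rot: [-0.698, 0.103, 0.701, 0.104]
contact_force: [1.4, 2.9, 3.7]
gripper_width: -0.1
```

Request:
arm_command(rows=[{"dx": 0.001,"dy": 0,"dz": 0,"wx": 0,"wy": 0,"wz": 0,"gripper": 1},{"dx": 0.002,"dy": 0,"dz": 0,"wx": 0,"wy": 0,"wz": 0,"gripper": 1},{"dx": 0.002,"dy": 0,"dz": 0,"wx": 0,"wy": 0,"wz": 0,"gripper": 1},{"dx": 0.002,"dy": 0,"dz": 0,"wx": 0,"wy": 0,"wz": 0,"gripper": 1},{"dx": 0.002,"dy": 0,"dz": 0,"wx": 0,"wy": 0,"wz": 0,"gripper": 1},{"dx": 0.002,"dy": 0,"dz": 0,"wx": 0,"wy": 0,"wz": 0,"gripper": 1},{"dx": 0.002,"dy": 0,"dz": 0,"wx": 0,"wy": 0,"wz": 0,"gripper": 1},{"dx": 0.002,"dy": 0,"dz": 0,"wx": 0,"wy": 0,"wz": 0,"gripper": 1}])

```text
clock: 11.25
position: [616.8, 205.0, 94.1]
ee_rot: [-0.698, 0.103, 0.701, 0.104]
contact_force: [0.1, 2.0, 5.8]
gripper_width: 0.0
```

Request:
arm_command(rows=[{"dx": 0.001,"dy": 0,"dz": 0,"wx": 0,"wy": 0,"wz": 0,"gripper": 1},{"dx": 0.002,"dy": 0,"dz": 0,"wx": 0,"wy": 0,"wz": 0,"gripper": 1},{"dx": 0.003,"dy": 0,"dz": 0,"wx": 0,"wy": 0,"wz": 0,"gripper": 1},{"dx": 0.003,"dy": 0,"dz": 0,"wx": 0,"wy": 0,"wz": 0,"gripper": 1},{"dx": 0.003,"dy": 0,"dz": 0,"wx": 0,"wy": 0,"wz": 0,"gripper": 1},{"dx": 0.003,"dy": 0,"dz": 0,"wx": 0,"wy": 0,"wz": 0,"gripper": 1},{"dx": 0.003,"dy": 0,"dz": 0,"wx": 0,"wy": 0,"wz": 0,"gripper": 1},{"dx": 0.003,"dy": 0,"dz": 0,"wx": 0,"wy": 0,"wz": 0,"gripper": 1}])

```text
clock: 12.05
position: [616.9, 205.0, 93.9]
ee_rot: [-0.699, 0.102, 0.7, 0.104]
contact_force: [-3.0, 1.3, 14.0]
gripper_width: 0.1
```

```bash
python3 - <<'E'
from bench import arm,get_image
import cv2,numpy as np
a=get_image('side')['img'][100:240,190:310];c=get_image('wrist')['img']
cv2.imwrite('pics/s7.png',np.hstack([cv2.resize(a,(329,384),interpolation=2),c[:, :450]])[:,:,::-1])
E
python3 go.py
```

```text
t 12.15 pos [616.9 205.   93.9] F [-3.6  1.7 13.3] g -0.3
[[-0.002, -0.288, -0.958], [0.003, -0.958, 0.288], [-1.0, -0.002, 0.003]] j [ 0.57  0.54 -0.1  -0.   -0.93  0.71]
rot [-179.7   -0.2    0.2]
rot [0.3 0.1 0.1]
```

View pics/s7.png

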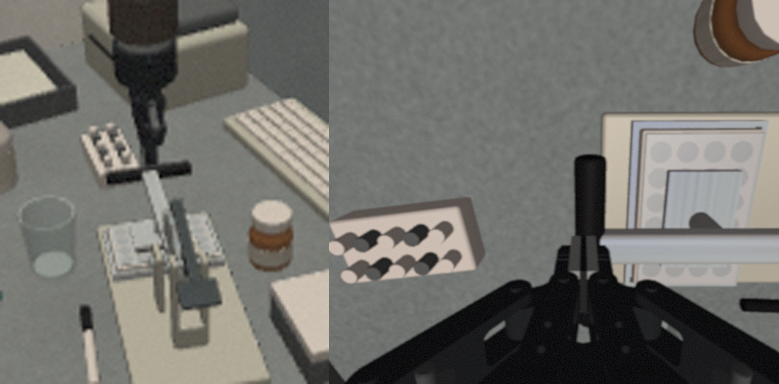

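The pad is on the plate: z has stopped changing and the force has risen to 14 N. Retreating straight up.

Request:
arm_command(rows=[{"dx": -0.005,"dy": 0,"dz": 0,"wx": 0,"wy": 0,"wz": 0,"gripper": 1},{"dx": -0.02,"dy": 0,"dz": 0,"wx": 0,"wy": 0,"wz": 0,"gripper": 1},{"dx": -0.05,"dy": 0,"dz": 0,"wx": 0,"wy": 0,"wz": 0,"gripper": 1},{"dx": -0.085,"dy": 0,"dz": 0,"wx": 0,"wy": 0,"wz": 0,"gripper": 1},{"dx": -0.12,"dy": 0,"dz": 0,"wx": 0,"wy": 0,"wz": 0,"gripper": 1},{"dx": -0.15,"dy": -0.02,"dz": 0,"wx": 0,"wy": 0,"wz": 0,"gripper": 1},{"dx": -0.18,"dy": -0.05,"dz": 0.03,"wx": 0,"wy": 0,"wz": 0,"gripper": 1},{"dx": -0.2,"dy": -0.08,"dz": 0.06,"wx": 0,"wy": 0,"wz": 0,"gripper": 1}])

```text
clock: 12.95
position: [582.7, 297.7, 294.9]
ee_rot: [-0.698, 0.104, 0.7, 0.105]
contact_force: [0.7, 1.2, 0.9]
gripper_width: -0.0
```

Request:
arm_command(rows=[{"dx": 0,"dy": -0.03,"dz": 0.03,"wx": 0,"wy": 0,"wz": 0,"gripper": 1},{"dx": 0,"dy": -0.06,"dz": 0.06,"wx": 0,"wy": 0,"wz": 0,"gripper": 1},{"dx": 0,"dy": -0.09,"dz": 0.09,"wx": 0,"wy": 0,"wz": 0,"gripper": 1},{"dx": 0,"dy": -0.12,"dz": 0.12,"wx": 0,"wy": 0,"wz": 0,"gripper": 1},{"dx": 0,"dy": -0.15,"dz": 0.15,"wx": 0,"wy": 0,"wz": 0,"gripper": 1},{"dx": 0,"dy": -0.15,"dz": 0.15,"wx": 0,"wy": 0,"wz": 0,"gripper": 1},{"dx": 0,"dy": -0.15,"dz": 0.15,"wx": 0,"wy": 0,"wz": 0,"gripper": 1},{"dx": 0,"dy": -0.15,"dz": 0.15,"wx": 0,"wy": 0,"wz": 0,"gripper": 1}])

```text
clock: 13.75
position: [483.2, 483.7, 294.8]
ee_rot: [-0.698, 0.105, 0.701, 0.104]
contact_force: [0.3, 0.1, 0.1]
gripper_width: -0.3
```

```bash
python3 - <<'E'
from bench import arm,get_image
from fit import *
a=get_image('side')['img'];b=get_image('top')['img']
cv2.imwrite('pics/s8.png',np.hstack([cv2.resize(a[110:270,180:345],(400,388),interpolation=2),cv2.resize(b[110:250,160:300],(388,388),interpolation=2)])[:,:,::-1])
q=[563,28,-.297]
P=w(q,[bar(.873,-55),bar(.873,55),bar(.84,-55),bar(.84,55),[0,-118-4,138]])
s=proj('side',P);t=proj('top',P)
print('side in pic',((s-[180,110])*[400/165,388/160]).round(0).tolist());print('top in pic',((t-[160,110])*388/140).round(0).tolist())
E
python3 go.py
```

```text
side in pic [[119.0, 132.0], [194.0, 123.0], [119.0, 129.0], [194.0, 120.0], [200.0, 233.0]]
top in pic [[29.0, 195.0], [60.0, 97.0], [28.0, 194.0], [59.0, 96.0], [320.0, 222.0]]
t 13.85 pos [483.6 483.5 295.4] F [ 0.1 -0.9  0.1] g 0.2
[[-0.003, -0.293, -0.956], [0.001, -0.956, 0.293], [-1.0, 0.0, 0.003]] j [ 1.02  0.46  0.28 -0.   -1.4   0.25]
rot [180.   -0.   -0.3]
rot [-0.   0.2 -0. ]
```

View pics/s8.png

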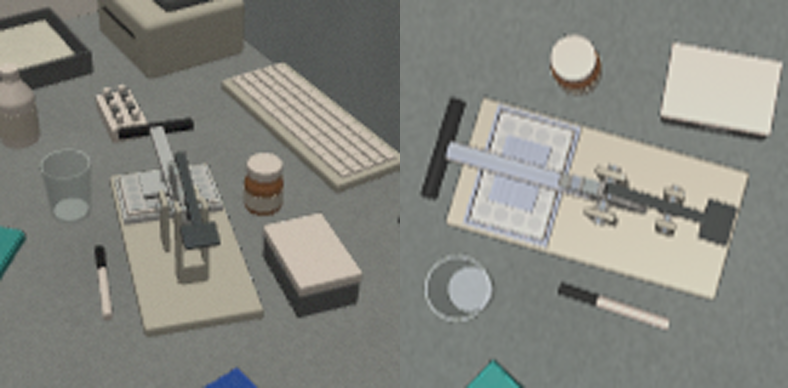

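The crossbar in the side picture runs from (119,131) to (192,124), which matches the level prediction of (119,132) to (194,123). The pawl tail is down, at about (200,235). The plate sits squarely in the nest, at top (525,177), and the bystanders look unmoved.

```bash
python3 -c "
from bench import arm
print(arm.job_done())"
```

```text
the job is handed in; nothing more can be done
None
```

The press is closed on the well plate and the job is handed in, at about 14 s of the 43 s allowed; the system reported no verdict.

- **Pawl:** I pressed the tail down with closed fingertips until it hit its end stop, at z = 137 mm with 15 N. After I let go it stayed down, with the hook clear of the teeth.
- **Arm:** I pushed the crossbar down along its arc until it stopped, at TCP z = 93.9 mm (94 mm expected at level) with 14 N. Then I lifted off and moved clear.
- **Last checks:** In the final side picture the crossbar lies within about 2 px of where it should be when level. That picture barely separates level from the 0.84 rad limit (about 3 px apart), so the stop height and force are the stronger evidence. The pawl tail is still down, the plate sits in its nest, and the bystanders in view look unmoved. The robot reads about zero contact force.
- **Failures and disagreements:** The first move call was refused because its rows lacked some keys; nothing moved. The two tail-position estimates, from the fixed cameras and from the wrist camera, differed by about 2 mm.

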